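Unfold the crank of the lab lift and raise its platform

TASK

Two small crank lifts stand on the worktop with their crank handles folded away; use the one with the round platform. Swing its folded handle fully upright first, then crank it clockwise, seen from above, until the platform is all the way up, and let go with the handle still standing up. Leave the lift with the square platform alone.

Things in the scene. Friction and masses are not known exactly. Their poses are not given: they have to be found in the camera images.
- lift_grip (a point): Middle of the black grip of the folding crank handle of the lift with the ROUND platform (steel disc, 90 mm across). The grip is a round sleeve, 18 mm diameter, 62 mm long, free to spin on its pin; it covers 18 to 80 mm from the handle's hinge, this point 50 mm from it. Its y axis runs along the handle from hinge to free end, x along the hinge. Folded, it lies level over the arm, free end toward the crank axis.
- lift_handle (a joint): Swing of that handle, rad: 0 folded level over the arm (starts at 0 to 0.2), 1.571 upright at a firm stop. The hinge is level, square to the arm, 88 mm from the crank axis and 177 mm above the worktop, in a fork 24 mm wide. Slightly stiff: 0.05 N m (1 N at the grip's middle); stays where it is left, but can be pushed back down as easily.
- lift_axis (a point): Point on the round-platform lift's vertical crank axis, 177 mm above the worktop, level with the hinge. The lift is fixed, turned up to 0.45 rad about z; its platform is on its -x side. Column and gear head (50 mm wide) end at 138 mm; above, a neck of 16 mm diameter carries the flat crank arm, 15 mm wide, 160 to 166 mm above the worktop (its hub, 20 mm across, to 167).
- lift_crank (a joint): Turn of that crank arm, rad, growing clockwise seen from above. Starts at 0, arm to the lift's -y (the robot's right), free to go back to -0.2. The platform climbs 20 mm per rad and is all the way up at 3.0 (172 degrees); a little play remains to a firm stop at 3.2. The upright handle passes well above the platform. About 1.5 N at the handle turns it; it stays where it is left.
- spare_grip (a point): Middle of the same black grip on the folded handle of the other lift, which is equal but has a SQUARE platform (84 mm); not to be used. The two lifts stand side by side in either order, their crank axes at least 0.26 m apart.

How it is judged:
By the outcome, as a careful person would: the job done as asked, in the order asked, and still so for the second after the job is handed in, with the robot touching nothing.
It also fails if it takes over 42 s, if anything falls off the work surface, if the arm or the gripper's body presses on something with over 40 N, if the wrist force passes 120 N, or if a joint passes its speed limit or range.

ROBOT

A 6-joint arm with a two-finger parallel gripper is mounted at the origin on a cart in front of the work surface, level with it; the furniture and walls round the work are solid. World frame = base frame: x ahead of the robot, y to its left, z up, the work surface at z = 0. Lengths are in m, angles in degrees, forces in N, time in s.
With the tool pointing down it reaches from about 0.35 to 0.85 m from the base axis. Payload 8.1 kg.
Tool frame: the origin (TCP) lies midway between the tips of the shut fingers; the grasp point (between the pads) lies 19 mm behind it; z points along the fingers, y is the line along which they close (so a half turn about z gives the same grasp; the last joint's range is limited). The gripper opens to 85 mm and grips with 20 to 120 N. Pads are 22 mm wide; open, the fingers measure 114 mm over their backs; the gripper's body (76 mm by 85 mm) begins 54 mm behind the grasp point. The pads swing forward as they close: fully open they stand 13 mm farther back than shut.
Start: joints at [66.268, 7.471, 85.268, -0, 87.261, -4.893], TCP at [0.194, 0.568, 0.231] pointing down, gripper open.
Joint ranges: [-169.43, 169.43], [-51.17, 129.36], [1.28, 143.12], [-76.62, 256.62], [0, 156.53], [-152.29, 152.29]. Speed limits (degrees/s): [136.94, 136.94, 159.86, 180, 180, 180].

INTERFACE

Orientations are given as a 3x3 rotation matrix whose columns are the frame's x, y, z axes.
In Python, from workcell import * gives the robot as it stands. The module is installed in compiled form; this text tells all that it offers.
- The arm moves only by the shell command python3 -m creep 'ROWS' [FORCE]. ROWS is text: rows parted by semicolons, each of 5 numbers parted by spaces: the finger opening in m, from 0 to 0.0854, then the shift along the tool's x, y, z in m, then the turn about the tool's z in degrees. A call has 1 to 12 rows; each row shifts and turns the commanded pose from where the row before left it, along the tool's axes as they then stand; what a row does not reach is not made up. A row lasts 1/8 s, in which the tool goes at most 62.5 mm and 10.7 degrees, less where a joint would pass 70% of its speed; a pose out of reach is approached as far as the arm can. A call with a gripper value outside its range is refused whole. The fingers move at their own pace and stop on an object; FORCE is the grip in N (left out, the last holds). Time passes only in rows, so rows that do not move let the fingers close. It gives the time, the measured TCP pose, the force, the opening and the grip force at its end, in the units of the state.
- state(): the state, without advancing time (a new reading comes with each control period).
- get_image(name): name is "side" or "top" or "wrist"; returns a dict with "img" (420x560x3 uint8, red, green, blue), "mtx" (3x3 intrinsics, pixels), "R" (3x3) and "t" (3): a world point X has camera coordinates R X + t. Camera axes: x right, y down, z forward; pixel columns grow to the right and rows downward; lengths in m; the calibration is good to about 2 mm. A picture is of the moment at which its call begins. There is no depth.
- hand_in(): hands the job in; it is judged then, once.
The state is a dict: "clock": time; "qpos": joint angles; "qvel": joint speeds; "tau": joint torques, N m; "tool_pos": TCP position; "eef_rot": TCP orientation; "force": force on the tool from outside, world axes, zero at the start; "wrist_torque": the same for the moment, N m; "gripper_width": finger opening in m; "grip_force": force on a finger pad.
Only numpy, scipy, OpenCV 4.12 (cv2) and the standard library are available. Lean on these libraries where they do the work, as an engineer would, in place of code of your own. Each camera call takes 0.05 s, during which the arm holds its last target. There are 200 camera calls.

## Working session

There is one attempt and no reset: what is moved stays moved. The work goes in short steps, Python scripts to look and compute and a shell command to move; the robot and the scene stay as the last step left them, time stands still between calls to the robot, and variables do not carry over. Pictures are saved under pics/ and viewed, at most 13 in all, crops included, and the job is handed in when it is done.

```bash
mkdir -p pics; python3 - <<'E'
from workcell import *
import cv2, numpy as np
ims={n:get_image(n) for n in("side","top")}
for n,d in ims.items():
    cv2.imwrite(f"pics/{n}0.png",d["img"][:,:,::-1])
    print(n,np.round(d["mtx"],1).tolist(),np.round(d["R"],3).tolist(),np.round(d["t"],3))
s=state();print(s["clock"],s["tool_pos"],s["eef_rot"],s["gripper_width"])
E
```

```text
side [[384.0, 0.0, 285.5], [0.0, 384.0, 207.0], [0.0, 0.0, 1.0]] [[-0.965, -0.262, 0.022], [-0.173, 0.57, -0.803], [0.197, -0.779, -0.595]] [0.47  0.326 0.756]
top [[480.7, 0.0, 276.4], [0.0, 480.7, 213.4], [0.0, 0.0, 1.0]] [[-0.001, -0.999, 0.034], [-0.996, -0.001, -0.084], [0.084, -0.034, -0.996]] [-0.166  0.566  1.007]
0.1 [0.19352949 0.56742558 0.23032449] [[-9.46417621e-01  3.22944587e-01 -6.93004199e-04]
 [ 3.22945289e-01  9.46416402e-01 -1.52790220e-03]
 [ 1.62442795e-04 -1.66983601e-03 -9.99998593e-01]] 0.08552847358676278
```

View pics/side0.png

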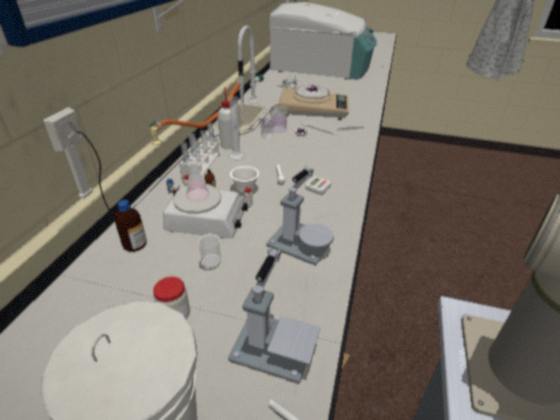

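View pics/top0.png

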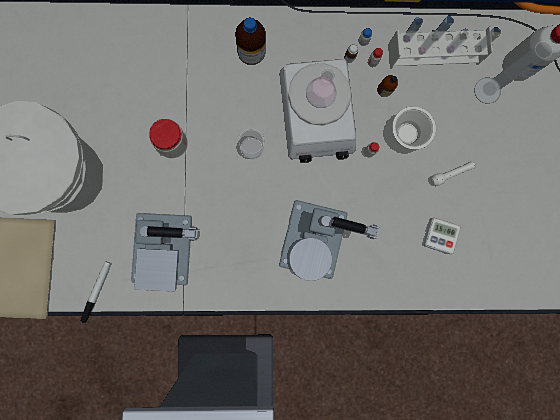

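The side view shows the round lift at about (295,215) with its grip near (302,176). In the top view its grip runs (333,222)–(365,230), with the fork at about (373,232). The square lift is on the robot's left, at top-view (160,250).

```bash
cat > h.py <<'E'
import numpy as np, cv2
from workcell import *
def ray(d,p):
    R,t=np.array(d["R"]),np.array(d["t"]); 
    return -R.T@t, R.T@np.linalg.inv(d["mtx"])@np.array([p[0],p[1],1.])
def onz(d,p,z):
    o,v=ray(d,p); return o+v*(z-o[2])/v[2]
def tri(d1,p1,d2,p2):
    o1,v1=ray(d1,p1);o2,v2=ray(d2,p2)
    k=np.linalg.lstsq(np.c_[v1,-v2],o2-o1,rcond=None)[0]
    a,b=o1+k[0]*v1,o2+k[1]*v2
    return (a+b)/2,np.linalg.norm(a-b)
def proj(d,X):
    c=np.array(d["R"])@X+d["t"]; q=d["mtx"]@c; return q[:2]/q[2]
def blob(d,roi,thr=60):
    x0,y0,x1,y1=roi
    m=(d["img"][y0:y1,x0:x1].max(2)<thr).astype(np.uint8)
    n,l,s,c=cv2.connectedComponentsWithStats(m)
    i=1+np.argmax(s[1:,4]); pts=np.argwhere(l==i)[:,::-1].astype(np.float32)
    return cv2.minAreaRect(pts+[x0,y0]) if 0 else cv2.minAreaRect((pts+np.float32([x0,y0])).astype(np.float32)), s[i,4]
E
python3 - <<'E'
from h import *
t=get_image("top");s=get_image("side")
rt=blob(t,(325,210,385,245));rs=blob(s,(280,160,325,192))
print(rt,rs)
def ends(r):
    b=cv2.boxPoints(r[0]); 
    e=[(b[i]+b[(i+1)%4])/2 for i in range(4)]
    return sorted((e[0],e[2]) if np.linalg.norm(e[0]-e[2])>np.linalg.norm(e[1]-e[3]) else (e[1],e[3]),key=lambda p:p[0])
et,es=ends(rt),ends(rs);print(et,es)
for p in et: print(onz(t,p,.182))
print(tri(t,rt[0][0],s,rs[0][0]))
for a in et:
  for b in es: print(a,b,tri(t,a,s,b))
# platform disc
g=t["img"][230:290,270:350]; 
a=cv2.resize(t["img"][195:295,270:390],None,fx=5,fy=5,interpolation=cv2.INTER_CUBIC)
cv2.imwrite("pics/c_top.png",a[:,:,::-1])
b=cv2.resize(s["img"][155:265,260:350],None,fx=5,fy=5,interpolation=cv2.INTER_CUBIC)
cv2.imwrite("pics/c_side.png",b[:,:,::-1])
E
```

```text
(((347.778076171875, 224.79493713378906), (36.502193450927734, 10.343538284301758), 12.994616508483887), np.int32(337)) (((300.72003173828125, 175.4600067138672), (5.199999809265137, 14.200000762939453), 53.13010025024414), np.int32(74))
[array([329.99435, 220.69101], dtype=float32), array([365.5618 , 228.89886], dtype=float32)] [array([295.04004, 179.72   ], dtype=float32), array([306.40002, 171.20001], dtype=float32)]
[ 0.53953796 -0.25900174  0.182     ]
[ 0.52452711 -0.32428917  0.182     ]
(array([ 0.53123654, -0.29129941,  0.1844544 ]), np.float64(0.001325836034916165))
[329.99435 220.69101] [295.04004 179.72   ] (array([ 0.53817037, -0.25788355,  0.19066997]), np.float64(0.0015668052169279909))
[329.99435 220.69101] [306.40002 171.20001] (array([ 0.5234821 , -0.25538977,  0.22096476]), np.float64(0.027033201831349718))
[365.5618  228.89886] [295.04004 179.72   ] (array([ 0.53957414, -0.32925992,  0.1461711 ]), np.float64(0.027031599318720064))
[365.5618  228.89886] [306.40002 171.20001] (array([ 0.52386968, -0.32513714,  0.17883228]), np.float64(0.00166936645667238))
```

View pics/c_top.png

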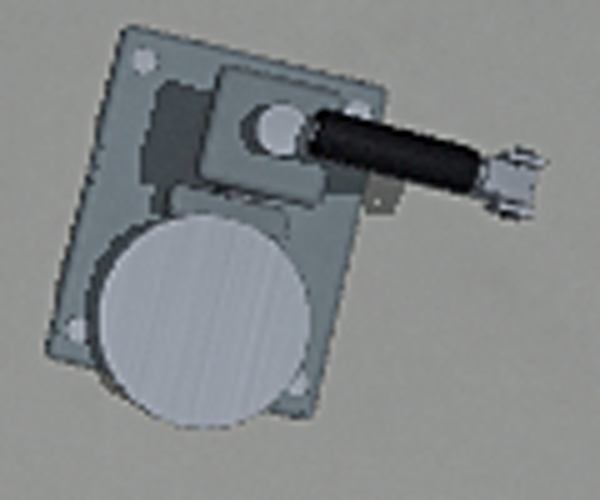

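View pics/c_side.png

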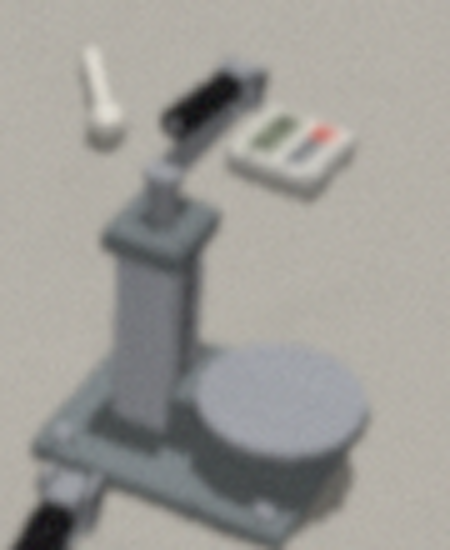

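The crops show the round lift's hub at top-view (326.6,221) and its hinge fork at about (374,231.7). The grip is slightly raised at its free end.

```bash
python3 - <<'E'
from h import *
t=get_image("top")
A=onz(t,(326.6,221),.167);H=onz(t,(374,231.7),.177)
print(A,H,np.linalg.norm((A-H)[:2]))
u=(H-A)[:2];u/=np.linalg.norm(u);print("arm dir",u,np.degrees(np.arctan2(u[1],u[0])))
g=onz(t,(347.8,224.8),.185)[:2];print(g,(g-A[:2])@u)
s=state();R=s["eef_rot"];T=s["tool_pos"];print(s["clock"],T,s["qpos"])
for z in(.3,): print("tool delta to axis above",R.T@(np.array([g[0],g[1],z])-T))
E
```

```text
[ 0.53998981 -0.25484214  0.167     ] [ 0.51962526 -0.3409624   0.177     ] 0.08849527406732322
arm dir [-0.23012012 -0.97316223] -103.3041438446542
[ 0.53184625 -0.29111778] 0.03717608336708111
0.25 [0.19359878 0.56764263 0.23079503] [ 6.62697449e+01  7.49262952e+00  8.52962895e+01  1.11334018e-03
  8.72611316e+01 -4.89335059e+00]
tool delta to axis above [-0.59739822 -0.70361402 -0.06864983]
```

```bash
python3 -m creep '0.085 0 0 -0.03 0;0.085 0 0 -0.03 0;0.085 -0.02 -0.025 -0.02 0;0.085 -0.03 -0.035 0 0;0.085 -0.03 -0.035 0 0;0.085 -0.03 -0.035 0 0;0.085 -0.03 -0.035 0 0;0.085 -0.03 -0.035 0 0;0.085 -0.03 -0.035 0 0;0.085 -0.03 -0.035 0 0;0.085 -0.03 -0.035 0 0;0.085 -0.03 -0.035 0 0'
python3 -m creep '0.085 -0.03 -0.035 0 0;0.085 -0.03 -0.035 0 0;0.085 -0.03 -0.035 0 0;0.085 -0.03 -0.035 0 0;0.085 -0.03 -0.035 0 0;0.085 -0.03 -0.035 0 0;0.085 -0.03 -0.035 0 0;0.085 -0.03 -0.035 0 0;0.085 -0.03 -0.035 0 0;0.085 -0.03 -0.035 0 0;0.085 -0.01 -0.01 0 0'
python3 -m creep '0.06 0 0 0 9;0.06 0 0 0 9.5;0.06 0 0 0 9.5;0.06 0 0 0 9.5;0.06 0 0 0 9.5;0.06 0 0 0 9.5;0.06 0 0 0 9.5;0.06 0 0 0 9.5;0.06 0 0 0 9;0.06 0 0 0 0'
cat >> h.py <<'E'
A=np.array([.540,-.255]);u=np.array([-.2301,-.9732])
def st(target=None):
    s=state();R=np.array(s["eef_rot"]);T=np.array(s["tool_pos"])
    print("t",round(s["clock"],2),"T",T.round(4),"yaw x",np.degrees(np.arctan2(R[1,0],R[0,0])).round(2),"zax",R[:,2].round(4),"q",np.round(s["qpos"],1),"F",np.round(s["force"],1),"w",round(s["gripper_width"],4),"g",round(s["grip_force"],1))
    d=T[:2]-A;print("rad",np.linalg.norm(d).round(4),"ang",np.degrees(np.arctan2(d[1],d[0])).round(2))
    if target is not None: print("delta tool",(R.T@(np.array(target)-T)).round(4))
E
python3 -c "
from h import *
st([.531,-.293,.27])"
```

```text
clock: 1.75
tool_pos: [0.3587, 0.151, 0.3114]
eef_rot: [[-0.946, 0.323, 0.001], [0.323, 0.946, 0.0], [-0.001, 0.0, -1.0]]
force: [0.1, 0.2, -0.7]
gripper_width: 0.0849
grip_force: 0.0
clock: 3.12
tool_pos: [0.5355, -0.2905, 0.3103]
eef_rot: [[-0.946, 0.325, -0.001], [0.325, 0.946, 0.0], [0.001, 0.0, -1.0]]
force: [0.0, -0.0, 0.1]
gripper_width: 0.0848
grip_force: 0.0
clock: 4.38
tool_pos: [0.5356, -0.2876, 0.3114]
eef_rot: [[0.229, 0.973, 0.0], [0.973, -0.229, 0.0], [0.0, -0.0, -1.0]]
force: [0.2, 0.1, -0.7]
gripper_width: 0.0602
grip_force: 0.0
t 4.38 T [ 0.5356 -0.2876  0.3114] yaw x 76.76 zax [ 0.e+00  3.e-04 -1.e+00] q [-33.1   7.6  76.8   0.   95.6 -19.8] F [ 0.2  0.1 -0.7] w 0.0602 g 0.0
rad 0.0329 ang -97.76
delta tool [-0.0064 -0.0032  0.0414]
```

```bash
python3 -m creep '0.06 -0.006 -0.003 0.02 0;0.06 0 0 0.02 0;0.06 0 0 0 0'
python3 - <<'E'
from h import *
st([.531,-.293,.168])
w=get_image("wrist")
print(proj(w,np.array([.531,-.293,.186])),proj(w,np.array([.5197,-.3405,.177])),proj(w,np.array([.54,-.255,.167])))
cv2.imwrite("pics/w1.png",w["img"][:,:,::-1])
E
```

```text
clock: 4.75
tool_pos: [0.5302, -0.2925, 0.2685]
eef_rot: [[0.229, 0.973, -0.004], [0.973, -0.229, 0.003], [0.002, -0.004, -1.0]]
force: [0.1, 0.3, -0.2]
gripper_width: 0.0602
grip_force: 0.0
t 4.75 T [ 0.5302 -0.2925  0.2685] yaw x 76.76 zax [-0.0038  0.0027 -1.    ] q [-33.7   7.9  81.    0.   91.4 -20.5] F [ 0.1  0.3 -0.2] w 0.0602 g 0.0
rad 0.0387 ang -104.63
delta tool [-0.0005  0.0013  0.1005]
[280.83022609 215.07855362] [280.64908804 274.27560197] [281.05444266 152.55738851]
```

View pics/w1.png

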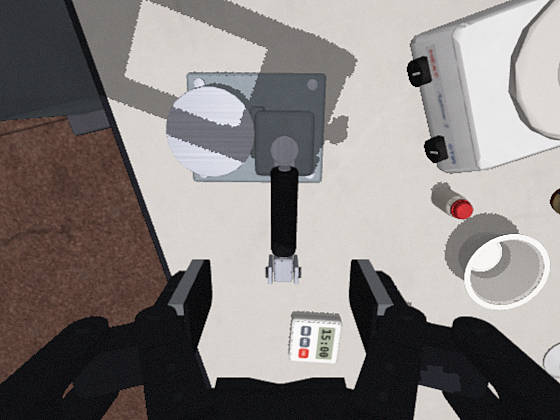

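The wrist view shows the grip along column 284.5, the fork at (285,268) and the hub at (285,150). That is about 2–3 mm from the prediction, so I shift the axis estimate to (0.5415, -0.2538).

```bash
sed -i 's/A=np.array(\[.540,-.255\])/A=np.array([.5415,-.2538])/' h.py
python3 -m creep '0.06 0.001 0.0025 0.02 0;0.06 0 0 0.02 0;0.06 0 0 0.02 0;0.06 0 0 0.02 0;0.05 0 0 0.012 0;0.04 0 0 0.009 0;0.03 0 0 0 0;0.022 0 0 0 0;0.022 0 0 0 0'
python3 -c "
from h import *
st()"
python3 -m creep '0.01 0 0 0 0;0.01 0 0 0 0;0.01 0 0 0 0;0.01 0 0 0 0' 20
python3 -c "
from h import *
st()"
```

```text
clock: 5.92
tool_pos: [0.5342, -0.2934, 0.1711]
eef_rot: [[0.231, 0.973, 0.001], [0.973, -0.231, -0.001], [-0.0, 0.001, -1.0]]
force: [-0.6, 0.2, 0.7]
gripper_width: 0.0221
grip_force: 0.3
t 5.92 T [ 0.5342 -0.2934  0.1711] yaw x 76.66 zax [ 9.e-04 -7.e-04 -1.e+00] q [-33.6  10.8  87.9  -0.   81.2 -20.2] F [-0.6  0.2  0.7] w 0.0221 g 0.3
rad 0.0402 ang -100.44
clock: 6.42
tool_pos: [0.5338, -0.2932, 0.1704]
eef_rot: [[0.231, 0.973, -0.0], [0.973, -0.231, -0.0], [-0.0, -0.0, -1.0]]
force: [-3.9, 0.7, 2.2]
gripper_width: 0.0173
grip_force: 19.9
t 6.42 T [ 0.5338 -0.2932  0.1704] yaw x 76.66 zax [-1.e-04 -2.e-04 -1.e+00] q [-33.6  10.8  87.9  -0.   81.2 -20.3] F [-3.9  0.7  2.2] w 0.0173 g 19.9
rad 0.0402 ang -101.02
```

```bash

python3 -m creep '0.01 -0.002 0 -0.007 0;0.01 -0.003 0 -0.007 0;0.01 -0.004 0 -0.0065 0;0.01 -0.005 0 -0.0055 0;0.01 0 0 0 0'
python3 -c "
from h import *
st()"
```

```text
clock: 7.05
tool_pos: [0.5309, -0.3074, 0.1972]
eef_rot: [[0.231, 0.973, 0.001], [0.973, -0.231, -0.001], [-0.001, 0.001, -1.0]]
force: [-3.4, 3.3, -0.5]
gripper_width: 0.0172
grip_force: 20.1
t 7.05 T [ 0.5309 -0.3074  0.1972] yaw x 76.64 zax [ 1.e-03 -8.e-04 -1.e+00] q [-34.9  10.4  85.6  -0.   83.9 -21.5] F [-3.4  3.3 -0.5] w 0.0172 g 20.1
rad 0.0546 ang -101.21
```

```bash

python3 -m creep '0.01 -0.006 0 -0.0045 0;0.01 -0.0065 0 -0.0035 0;0.01 -0.007 0 -0.0025 0;0.01 -0.007 0 -0.001 0;0.01 0 0 0 0'
python3 -c "
from h import *
st()"
python3 -m creep '0.01 -0.004 0 0 0;0.01 -0.003 0 0 0;0.01 0 0 0 0;0.01 0 0 0 0'
python3 - <<'E'
from h import *
st()
w=get_image("side")
b=cv2.resize(w["img"][130:265,240:360],None,fx=4,fy=4,interpolation=cv2.INTER_CUBIC)
cv2.imwrite("pics/s2.png",b[:,:,::-1])
E
```

```text
clock: 7.68
tool_pos: [0.5256, -0.3333, 0.2097]
eef_rot: [[0.231, 0.973, 0.003], [0.973, -0.231, -0.002], [-0.001, 0.004, -1.0]]
force: [0.6, 4.6, 5.7]
gripper_width: 0.017
grip_force: 19.7
t 7.67 T [ 0.5256 -0.3333  0.2097] yaw x 76.64 zax [ 0.0032 -0.0019 -1.    ] q [-37.1  11.3  83.3   0.   85.2 -23.8] F [0.6 4.6 5.7] w 0.017 g 19.7
rad 0.081 ang -101.29
clock: 8.18
tool_pos: [0.5244, -0.3396, 0.21]
eef_rot: [[0.23, 0.973, 0.004], [0.973, -0.23, -0.002], [-0.001, 0.004, -1.0]]
force: [0.3, 4.6, 7.7]
gripper_width: 0.0171
grip_force: 19.7
t 8.18 T [ 0.5244 -0.3396  0.21  ] yaw x 76.67 zax [ 0.0038 -0.0019 -1.    ] q [-37.7  11.6  82.9   0.   85.3 -24.3] F [0.3 4.6 7.7] w 0.0171 g 19.7
rad 0.0875 ang -101.27
```

View pics/s2.png

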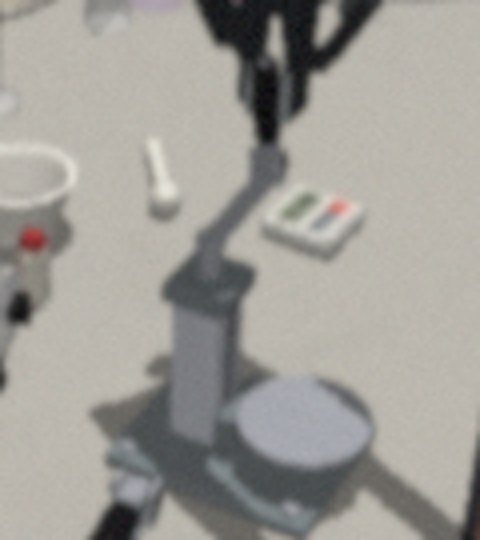

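The handle looks close to vertical. I push it outward in small steps to find the stop.

```bash

for i in 1; do python3 -m creep '0.01 -0.002 0 -0.001 0;0.01 0 0 0 0' | grep -E "tool_pos|force"; done
python3 -m creep '0.01 -0.002 0 0 0;0.01 0 0 0 0' | grep -E "tool_pos|force"
python3 -m creep '0.01 -0.002 0 0 0;0.01 0 0 0 0' | grep -E "tool_pos|force"
python3 -c "
from h import *
st()"
```

```text
tool_pos: [0.5237, -0.3414, 0.2102]
force: [1.8, 4.2, 5.3]
grip_force: 19.7
tool_pos: [0.5231, -0.3433, 0.2102]
force: [2.5, 4.5, 5.7]
grip_force: 19.5
tool_pos: [0.5226, -0.3454, 0.2101]
force: [2.4, 4.3, 6.0]
grip_force: 19.3
t 8.97 T [ 0.5226 -0.3454  0.2101] yaw x 76.67 zax [ 0.0025 -0.0013 -1.    ] q [-38.2  11.9  82.5   0.   85.4 -24.8] F [2.4 4.3 6. ] w 0.0172 g 19.3
rad 0.0935 ang -101.68
```

```bash

python3 -m creep '0.01 -0.002 0 0 0;0.01 0 0 0 0' | grep -E "tool_pos|force"
python3 -m creep '0.01 -0.002 0 0 0;0.01 0 0 0 0' | grep -E "tool_pos|force"
python3 - <<'E'
from h import *
st()
for n in ("top","side"):
    w=get_image(n)
    print(n,proj(w,np.r_[A+.088*u,.177]),proj(w,np.r_[A+.088*u,.257]))
    x,y=(320,190) if n=="top" else (270,130)
    b=cv2.resize(w["img"][y:y+80,x:x+80],None,fx=7,fy=7,interpolation=cv2.INTER_CUBIC)
    cv2.imwrite(f"pics/{n}3.png",b[:,:,::-1])
E
```

```text
tool_pos: [0.5221, -0.3472, 0.21]
force: [1.2, 4.2, 4.5]
grip_force: 19.4
tool_pos: [0.5215, -0.3491, 0.2098]
force: [2.6, 4.6, 5.4]
grip_force: 19.5
t 9.47 T [ 0.5215 -0.3491  0.2098] yaw x 76.67 zax [ 2.1e-03 -9.0e-04 -1.0e+00] q [-38.5  12.2  82.3   0.   85.4 -25.2] F [2.6 4.6 5.4] w 0.0171 g 19.5
rad 0.0974 ang -101.83
top [373.16474074 230.81794332] [384.33316885 228.54424342]
side [308.1939515  169.24092736] [310.008873  141.9651237]
```

View pics/side3.png

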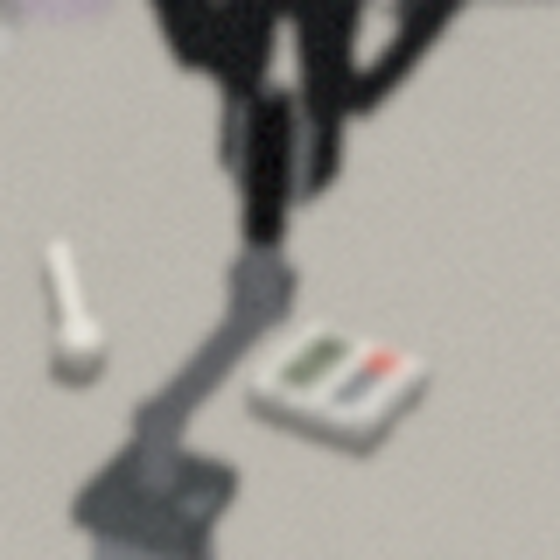

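```bash
python3 - <<'E'
from h import *
w=get_image("wrist")
for r in (.078,.088,.098): print(r,proj(w,np.r_[A+r*u,.257]).round(0),proj(w,np.r_[A+r*u,.177]).round(0))
cv2.imwrite("pics/w3.png",cv2.resize(w["img"][150:420,130:430],None,fx=2,fy=2)[:,:,::-1])
E
```

```text
0.078 [269. 289.] [274. 209.]
0.088 [270. 318.] [274. 227.]
0.098 [270. 345.] [274. 245.]
```

View pics/w3.png

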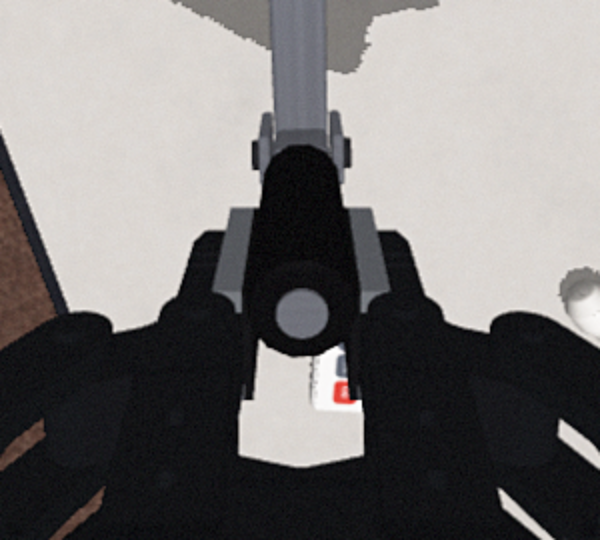

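The wrist view shows the pin end at full-image (281,306) and the hinge at (281,226.5). The handle is therefore within about 0.05 rad of upright. The pads have slid outward along the grip, so I open, recentre and grip again harder.

```bash
sed -i 's/A=np.array(\[.5415,-.2538\])/A=np.array([.5439,-.2544])/' h.py
python3 -m creep '0.03 0 0 0 0;0.03 0 0 0 0;0.03 0.006 0 -0.002 0;0.03 0.005 0 0 0;0.03 0 0 0 0'| grep -E "tool_pos|force"
python3 -c "
from h import *
st();w=get_image('wrist')
for r in (.078,.088): print(r,proj(w,np.r_[A+r*u,.257]).round(0),proj(w,np.r_[A+r*u,.177]).round(0))
cv2.imwrite('pics/w4.png',cv2.resize(w['img'][150:420,130:430],None,fx=2,fy=2)[:,:,::-1])"
python3 -m creep '0.01 0 0 0 0;0.01 0 0 0 0;0.01 0 0 0 0;0.01 -0.0015 0 0 0;0.01 0 0 0 0' 40| grep -E "tool_pos|force"
python3 -m creep '0.01 -0.002 0 0 0;0.01 0 0 0 0' | grep -E "tool_pos|force"
python3 -c "
from h import *
st()"
```

```text
tool_pos: [0.5233, -0.3379, 0.2108]
force: [-0.3, 0.3, 0.3]
grip_force: 0.0
t 10.25 T [ 0.5233 -0.3379  0.2108] yaw x 76.7 zax [-0. -0. -1.] q [-37.6  11.5  82.9  -0.   85.6 -24.3] F [-0.3  0.3  0.3] w 0.0299 g 0.0
rad 0.086 ang -103.84
0.078 [280. 320.] [280. 229.]
0.088 [280. 346.] [280. 247.]
tool_pos: [0.5232, -0.339, 0.2109]
force: [2.3, 4.5, 2.7]
grip_force: 39.2
tool_pos: [0.5229, -0.3403, 0.2109]
force: [2.7, 7.9, 2.0]
grip_force: 39.2
t 11.18 T [ 0.5229 -0.3403  0.2109] yaw x 76.71 zax [ 7.0e-04  2.5e-03 -1.0e+00] q [-37.8  11.7  82.7   0.1  85.7 -24.6] F [2.7 7.9 2. ] w 0.0168 g 39.2
rad 0.0885 ang -103.71
```

View pics/w4.png

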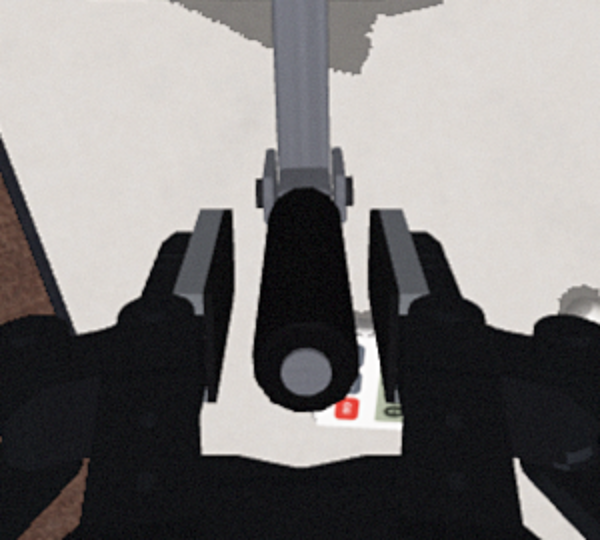

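The hinge is at row 245 and the pin end at row 336, so the handle is near vertical, and the outward force rises as expected against the stop. I give one more outward push, then start cranking, with the tool turning along.

```bash

python3 -m creep '0.01 -0.002 0 0 0;0.01 0 0 0 0' | grep -E "tool_pos|force"
python3 -m creep '0.01 0.0003 -0.0077 0 5;0.01 0.0003 -0.0077 0 5;0.01 0.0003 -0.0077 0 5;0.01 0.0003 -0.0077 0 5;0.01 0 0 0 0' | grep -E "tool_pos|force"
python3 -c "
from h import *
st()"
```

```text
tool_pos: [0.5226, -0.3418, 0.2108]
force: [2.7, 9.4, 3.0]
grip_force: 39.2
tool_pos: [0.4942, -0.3302, 0.2108]
force: [3.0, 5.8, 2.1]
grip_force: 39.3
t 12.05 T [ 0.4942 -0.3302  0.2108] yaw x 56.64 zax [ 0.0012  0.0022 -1.    ] q [-38.8   7.2  87.7   0.1  85.1  -5.4] F [3.  5.8 2.1] w 0.0167 g 39.3
rad 0.0906 ang -123.27
```

```bash

python3 -m creep '0.01 0.0003 -0.0077 0 5;0.01 0.0003 -0.0077 0 5;0.01 0.0003 -0.0077 0 5;0.01 0.0003 -0.0077 0 5;0.01 0.0003 -0.0077 0 5;0.01 0.0003 -0.0077 0 5;0.01 0.0003 -0.0077 0 5;0.01 0.0003 -0.0077 0 5;0.01 0 0 0 0' | grep -E "tool_pos|force"
python3 -c "
from h import *
st()"
```

```text
tool_pos: [0.4573, -0.2833, 0.2109]
force: [0.2, 0.5, 1.5]
grip_force: 39.4
t 13.18 T [ 0.4573 -0.2833  0.2109] yaw x 16.71 zax [ 0.e+00 -2.e-04 -1.e+00] q [-37.2  -1.6  96.8  -0.   84.8  36.1] F [0.2 0.5 1.5] w 0.0168 g 39.4
rad 0.0913 ang -161.56
```

```bash

python3 -m creep '0.01 -0.001 -0.0077 0 5;0.01 0.0003 -0.0077 0 5;0.01 0.0003 -0.0077 0 5;0.01 0.0003 -0.0077 0 5;0.01 0.0003 -0.0077 0 5;0.01 0.0003 -0.0077 0 5;0.01 0.0003 -0.0077 0 5;0.01 0.0003 -0.0077 0 5;0.01 0 0 0 0' | grep -E "tool_pos|force"
python3 - <<'E'
from h import *
st()
w=get_image("side")
b=cv2.resize(w["img"][130:265,240:360],None,fx=4,fy=4,interpolation=cv2.INTER_CUBIC)
cv2.imwrite("pics/s5.png",b[:,:,::-1])
E
```

```text
tool_pos: [0.4585, -0.2231, 0.2108]
force: [-6.1, 3.4, 5.5]
grip_force: 39.9
t 14.3 T [ 0.4585 -0.2231  0.2108] yaw x -23.26 zax [-2.6e-03  8.0e-04 -1.0e+00] q [-31.7  -5.9 100.9  -0.   85.1  81.6] F [-6.1  3.4  5.5] w 0.0169 g 39.9
rad 0.091 ang 159.88
```

View pics/s5.png

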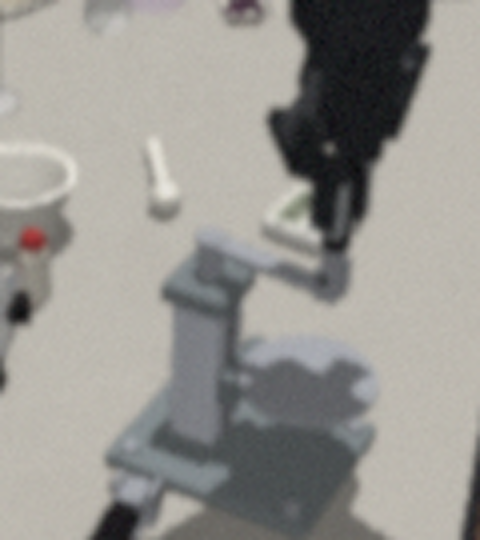

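The platform is climbing and the handle stands roughly upright. The force shows a slight inward push on the handle, so I bias the tool outward before going on.

```bash
sed -i 's/A=np.array(\[.5439,-.2544\])/A=np.array([.5405,-.255])/' h.py
python3 -m creep '0.01 -0.002 0 0 0;0.01 -0.001 0 0 0;0.01 0 0 0 0' | grep -E "tool_pos|force"
python3 -m creep '0.01 -0.002 0 0 0;0.01 -0.001 0 0 0;0.01 0 0 0 0' | grep -E "tool_pos|force"
python3 -c "
from h import *
st()"
```

```text
tool_pos: [0.4573, -0.2228, 0.211]
force: [4.7, -1.8, -1.7]
grip_force: 39.3
tool_pos: [0.4562, -0.2224, 0.2111]
force: [14.4, -6.8, -7.3]
grip_force: 39.2
t 15.1 T [ 0.4562 -0.2224  0.2111] yaw x -23.31 zax [ 0.0058 -0.0028 -1.    ] q [-31.8  -6.8 101.7   0.   84.7  81.5] F [14.4 -6.8 -7.3] w 0.0168 g 39.2
rad 0.0904 ang 158.83
```

```bash

python3 -m creep '0.01 0.0005 -0.0077 0 5;0.01 0.0005 -0.0077 0 5;0.01 0.0005 -0.0077 0 5;0.01 0.0004 -0.0077 0 5;0.01 0.0003 -0.0077 0 5;0.01 0 0 0 0' | grep -E "tool_pos|force"
python3 -c "
from h import *
st()"
```

```text
tool_pos: [0.4772, -0.1906, 0.2109]
force: [2.2, -2.6, -1.0]
grip_force: 40.1
t 15.85 T [ 0.4772 -0.1906  0.2109] yaw x -48.26 zax [ 9.e-04 -8.e-04 -1.e+00] q [-27.5  -5.4 100.5  -0.   84.9 110.8] F [ 2.2 -2.6 -1. ] w 0.017 g 40.1
rad 0.0903 ang 134.48
```

Still pressing outward at about 3 N. I continue with a small added outward bias.

```bash

python3 -m creep '0.01 -0.0007 -0.0077 0 5;0.01 -0.0002 -0.0077 0 5;0.01 0 -0.0077 0 5;0.01 0 -0.0077 0 5;0.01 0 -0.0077 0 5;0.01 0 0 0 0' | grep -E "tool_pos|force"
python3 -c "
from h import *
st()
import numpy as np
s=state();R=np.array(s['eef_rot']);T=np.array(s['tool_pos']);a=np.radians(np.arange(-5,-50,-5));
d=T[:2]-A;a0=np.arctan2(d[1],d[0]);r=.0883
p=np.c_[np.cos(a0+np.r_[0,a]),np.sin(a0+np.r_[0,a])]*r
print((np.diff(p,axis=0)@R[:2,:2]*1000).round(1).tolist(), 'radial out',(R[:2,:2].T@d/np.linalg.norm(d)).round(2))"
```

```text
tool_pos: [0.5087, -0.1698, 0.2109]
force: [0.3, -1.7, 1.4]
grip_force: 40.3
t 16.6 T [ 0.5087 -0.1698  0.2109] yaw x -73.18 zax [ 0.e+00 -3.e-04 -1.e+00] q [-23.9  -1.8  97.   -0.   84.8 139.3] F [ 0.3 -1.7  1.4] w 0.0171 g 40.3
rad 0.0909 ang 110.47
[[-0.2, -7.7], [0.5, -7.7], [1.2, -7.6], [1.8, -7.5], [2.5, -7.3], [3.1, -7.0], [3.7, -6.7], [4.3, -6.4], [4.8, -6.0]] radial out [-1.    0.06]
```

```bash

python3 -m creep '0.01 -0.001 -0.0077 0 0;0.01 0.0002 -0.0077 0 0;0.01 0.0009 -0.0076 0 0;0.01 0.0016 -0.0075 0 0;0.01 0 0 0 0' | grep -E "tool_pos|force"
python3 - <<'E'
from h import *
st()
w=get_image("side")
b=cv2.resize(w["img"][130:265,240:360],None,fx=4,fy=4,interpolation=cv2.INTER_CUBIC)
cv2.imwrite("pics/s6.png",b[:,:,::-1])
E
```

```text
tool_pos: [0.5388, -0.1634, 0.2109]
force: [-0.3, -5.8, 0.5]
grip_force: 40.3
t 17.23 T [ 0.5388 -0.1634  0.2109] yaw x -73.23 zax [ 3.0e-04 -1.7e-03 -1.0e+00] q [-2.200e+01  2.300e+00  9.290e+01 -1.000e-01  8.480e+01  1.412e+02] F [-0.3 -5.8  0.5] w 0.0169 g 40.3
rad 0.0916 ang 91.08
```

```bash

python3 -m creep '0.01 0.0018 -0.0073 0 0;0.01 0.0025 -0.007 0 0;0.01 0 0 0 0' | grep -E "tool_pos|force"
python3 -c "
from h import *
st()"
```

```text
tool_pos: [0.5534, -0.1641, 0.2108]
force: [-0.3, -7.9, 1.5]
grip_force: 40.3
t 17.65 T [ 0.5534 -0.1641  0.2108] yaw x -73.26 zax [-3.0e-04 -2.5e-03 -1.0e+00] q [-2.150e+01  4.500e+00  9.060e+01 -1.000e-01  8.490e+01  1.418e+02] F [-0.3 -7.9  1.5] w 0.0169 g 40.3
rad 0.0918 ang 81.94
```

```bash

python3 -m creep '0.01 0.0014 -0.0035 0 0;0.01 0 0 0 0' | grep -E "tool_pos|force"
python3 -m creep '0.01 0.0015 -0.0035 0 0;0.01 0 0 0 0' | grep -E "tool_pos|force"
python3 -c "
from h import *
st()"
```

```text
tool_pos: [0.5568, -0.1646, 0.2108]
force: [-1.1, -9.5, 0.7]
grip_force: 40.3
tool_pos: [0.5605, -0.1653, 0.2108]
force: [-0.6, -8.9, 1.0]
grip_force: 40.4
t 18.15 T [ 0.5605 -0.1653  0.2108] yaw x -73.28 zax [-9.e-04 -3.e-03 -1.e+00] q [-21.3   5.6  89.4  -0.2  85.  142. ] F [-0.6 -8.9  1. ] w 0.017 g 40.4
rad 0.0919 ang 77.45
```

```bash

python3 -m creep '0.01 0.0014 -0.003 0 0;0.01 0 0 0 0' | grep -E "tool_pos|force"
python3 -m creep '0.01 0.0014 -0.0027 0 0;0.01 0 0 0 0' | grep -E "tool_pos|force"
python3 -c "
from h import *
st()"
```

```text
tool_pos: [0.5636, -0.166, 0.2108]
force: [-1.8, -11.4, 2.5]
grip_force: 40.4
tool_pos: [0.5664, -0.1667, 0.2108]
force: [-2.6, -11.4, 1.0]
grip_force: 40.4
t 18.65 T [ 0.5664 -0.1667  0.2108] yaw x -73.3 zax [-0.0015 -0.0036 -1.    ] q [-21.2   6.6  88.4  -0.2  85.1 142.1] F [ -2.6 -11.4   1. ] w 0.0174 g 40.4
rad 0.092 ang 73.65
```

```bash

python3 -m creep '0.05 0 0 0 0;0.05 0 0 0 0;0.05 0 0 0 0;0.05 0 0 0 0' | grep -E "tool_pos|force|width"
python3 -m creep '0.05 0 0 -0.02 0;0.05 0 0 -0.03 0;0.05 0 0 -0.03 0;0.05 0 0 -0.03 0;0.05 -0.03 0 0 0;0.05 -0.04 0 0 0;0.05 -0.04 0 0 0;0.05 -0.04 0 0 0;0.05 0 0 0 0' | grep -E "tool_pos|force|clock"
python3 - <<'E'
from h import *
w=get_image("side");t=get_image("top")
b=cv2.resize(w["img"][130:265,240:360],None,fx=4,fy=4,interpolation=cv2.INTER_CUBIC)
c=cv2.resize(t["img"][180:300,260:390],None,fx=4,fy=4,interpolation=cv2.INTER_CUBIC)[:480,:310]
c=cv2.resize(t["img"][190:295,275:353],None,fx=4,fy=4,interpolation=cv2.INTER_CUBIC)
o=np.zeros((540,480+312,3),np.uint8);o[:,:480]=b;o[:420,480:]=c
cv2.imwrite("pics/f.png",o[:,:,::-1])
H=A+.088*np.array([np.cos(np.radians(74)),np.sin(np.radians(74))])
for z in(.177,.257): 
    q=proj(w,np.r_[H,z]);r=proj(t,np.r_[H,z]);print((q-[240,130])*4,(r-[275,190])*4+[480,0])
E
```

```text
tool_pos: [0.5671, -0.164, 0.2107]
force: [0.8, 0.8, 0.8]
gripper_width: 0.0501
grip_force: 0.0
clock: 20.27
tool_pos: [0.5214, -0.0337, 0.3228]
force: [0.4, 0.1, 0.2]
grip_force: 0.0
[137.354209   288.57548331] [505.92487008  68.59412807]
[138.05933123 171.02440265] [514.3791579   50.09595257]
```

View pics/f.png

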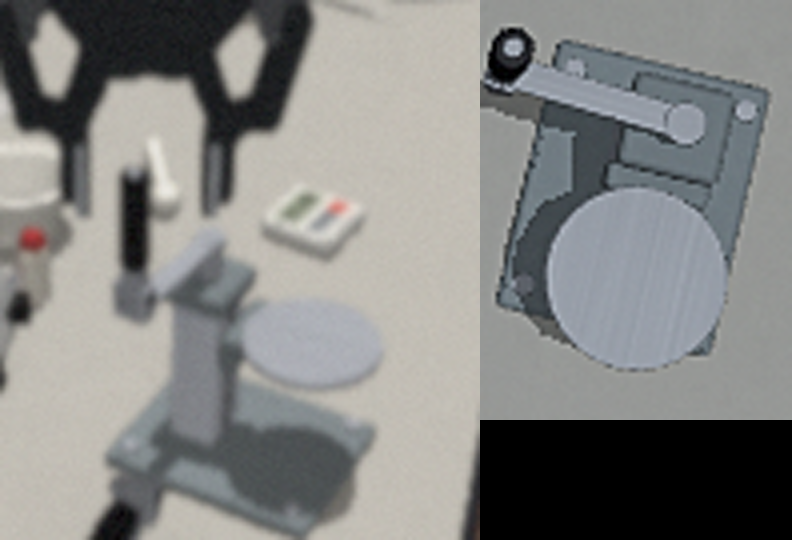

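The handle stands upright, with its tip at (513,47) in the top crop against a predicted (514,50). The platform is raised, the crank is about 180° round, and the gripper is clear.

```bash
python3 -c "
from workcell import *
print(hand_in())"
```

```text
the job is handed in; nothing more can be done
None
```

I swung the round-platform lift's handle upright and cranked it clockwise about 180° by my measurement, past the 172° where the platform is fully up. I then let go with the handle still standing, left the square lift untouched, and handed the job in at about 20 s on the robot clock.

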